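Load two grinding stones into the spring magazine

TASK

Load the stone magazine: push the dark coarse stone down past the two spring lips until it snaps in and stays held under them with the gripper away, then push the white fine stone in on top of it the same way. Press gently, never ramming the magazine or driving it hard onto its bottom stop, and leave the small brown stone and the other things on the bench where they are.

Things in the scene. Friction and masses are not known exactly. Their poses are not given: they have to be found in the camera images.
- magazine: Red and aluminium spring-loaded stone magazine, bolted to the bench, rigid. Origin: centre of the underside of its 110 x 90 x 8 mm foot, on the bench; z up along the magazine's axis, x towards one lip. It carries a red head on a pedestal, with posts, lips and a yellow follower on the axis. Pushing a stone through takes 10 to 20 N. No more than 30 N may come on the follower, and 120 N on all parts added up.
- pedestal (a point): Point on the axis, 45 mm over the bench, on the pedestal's top. The head stands 0 to 25 mm above it: a locked height setting that differs from job to job and is NOT reported, to be seen or felt. Heights over this point, plus the setting: head floor top 8, lips' undersides 66, top of the lips' ramps 81, straight guide posts end at 88, top of their outward flares 100 mm.
- open_side (a point): Middle of the foot's +y edge, 8 mm up. Four posts at radius 26.5 mm guide a stone (radius 25). They stand within 22 mm of the x axis line and over 17 mm from the y axis line, so the +y and -y sides are open from the head floor up, 34 mm wide: fingers holding a stone by its +y and -y sides pass down with it through the lips. Along x the head reaches 46 mm from the axis.
- lip_side (a point): Middle of the foot's +x edge, 8 mm up. Two slippery steel lips, on the +x and -x sides of the head, 16 mm wide, flat below, reach in to 21 mm from the axis; their upper faces are steep ramps. A passing stone pushes each lip outward (spring 1.5 to 3 N each); it springs back over the stone's top edge once that edge is below its underside, and then holds the stone down.
- follower (a joint): Travel (m) of the yellow round follower plate, 43 mm across, on which the stones rest inside the magazine: 0 at its spring-up rest, where its top is 3 mm under the lips' undersides; grows as it is pushed down; hard bottom stop at 0.047. Spring 5 N at rest plus 0.1 N per mm, damped (1 N per 10 mm/s). With one stone held under the lips it stands at about 0.019, with two at about 0.041.
- coarse: Dark, nearly black coarse grinding stone, a plain disc 50 mm across and 22 mm thick, about 100 g, lying flat. Origin: centre of its underside; z up, out of its top face with a steel hub ring.
- fine: Off-white fine grinding stone, same disc, 50 mm across and 22 mm thick, about 90 g. Origin: centre of its underside; z up.
- spare: Small brown stone, 40 mm across and 14 mm thick, not for this magazine: leave it. Origin: centre of its underside.
- wheel: Grey grinding wheel lying flat, 120 mm across and 18 mm thick; bystander. Origin: centre of its underside.
- brush: Orange cup-shaped brush wheel, 80 mm across and 26 mm high; bystander. Origin: centre of its underside.
- wrench: Steel wrench lying on the bench; bystander. Origin near its middle.
- jar: Jar with a red cap, 60 mm across and 70 mm high; bystander. Origin: centre of its underside.
- grinder: Straight hand grinder with an aluminium body, 54 mm thick and about 220 mm long, lying down; bystander. Origin under its body.
Things that resemble listed ones, but are neither listed nor needed, are in the scene too. What is meant by the wrench is not red, and is the smaller of those in its own colour.

How it is judged:
On the way:
1. the coarse stone alone is snapped in under the lips and stays there with the gripper off it (value of joint follower between 0.0165 and 0.0215 m and horizontal distance between coarse and magazine below 0.006 m and angle between coarse's own z axis and vertical below 0.12 rad and contact force between the fingers and coarse below 0.3 N and horizontal distance between fine and magazine above 0.06 m), for 0.2 s.
At the end, for the whole second after the job is handed in: Both stones sit flat (within 0.12 rad) in the magazine, centred within 6 mm of its axis, the fine one directly on the coarse one, held down under the lips so that the follower stands at 0.0385 to 0.0435 m, at rest (value of joint follower between 0.0385 and 0.0435 m and horizontal distance between each of coarse, fine and magazine below 0.006 m and z of fine in the frame of coarse between 0.019 and 0.025 m and angle between each of coarse, fine's own z axis and vertical below 0.12 rad and linear speed of each of fine, coarse below 0.02 m/s); the robot touches nothing.
It fails at once if the follower is loaded with more than 30 N (driven hard onto its bottom stop) (contact force between follower_c0 and anything else above 30 N).
It fails at once if the magazine is rammed: the forces on all its parts added up pass 120 N (contact force between magazine and anything else above 120 N).
It fails at once if the small brown stone is moved more than 20 mm (distance of spare from where it was at the start of the episode above 0.02 m).
It fails at once if another thing on the bench is moved more than 30 mm (distance of any of wheel, brush, wrench, jar, grinder from where it was at the start of the episode above 0.03 m).
It also fails if it takes over 72 s, if anything falls off the work surface, if the arm or the gripper's body presses on something with over 40 N, if the wrist force passes 120 N, or if a joint passes its speed limit or range.

ROBOT

A 7-joint arm with a two-finger parallel gripper is mounted at the origin on the work surface. World frame = base frame: x ahead of the robot, y to its left, z up, the work surface at z = 0. Lengths are in m, angles in rad, forces in N, time in s.
With the tool pointing down it reaches from about 0.4 to 0.85 m from the base axis. Payload 10.4 kg.
Tool frame: the origin (TCP) lies midway between the tips of the shut fingers; the grasp point (between the pads) lies 19 mm behind it; z points along the fingers, y is the line along which they close (so a half turn about z gives the same grasp; the last joint's range is limited). The gripper opens to 85 mm and grips with 20 to 120 N. Pads are 22 mm wide; open, the fingers measure 114 mm over their backs; the gripper's body (76 mm by 85 mm) begins 54 mm behind the grasp point. The pads swing forward as they close: fully open they stand 13 mm farther back than shut.
Start: joints at [-1.259, 0.332, -0.065, 1.46, 0.022, 1.35, -0.088], TCP at [0.205, 0.59, 0.231] pointing down, gripper open.
Joint ranges: [-2.6, 2.6], [-0.5, 2.12], [-1.47, 1.34], [0.16, 2.42], [-1.27, 4.41], [0.06, 2.06], [-2.6, 2.6]. Speed limits (rad/s): [2.22, 2.22, 2.79, 2.79, 3.14, 3.14, 3.14].

INTERFACE

Orientations are given as [roll, pitch, yaw] about the fixed x, y, z axes, in that order (R = Rz(yaw) Ry(pitch) Rx(roll)).
In Python, from workcell import sense, camera, calibration, sign_off gives the robot as it stands. The module is installed in compiled form; this text tells all that it offers.
- The arm moves only by the tool step_arm, never from a script. Its argument "commands" is a list of rows, each a list of 3 entries, a list of its own where there are three numbers: the opening, from 0 (shut) to 1 (fully open), then the shift along the tool's x, y, z scaled (see below), then the turn, a rotation vector about the tool's x, y, z scaled (see below). A call has 1 to 20 rows; each row is the pose to reach, as a shift and turn from the pose commanded when the call began, along the tool's axes at that moment, turning the shorter way round; what a row does not reach only later rows make up. The controller multiplies each number of a shift by 20 cm and each number of a turn by 180 degrees. A row lasts 1/12 s, in which the tool goes at most 41.7 mm and 7.16 degrees, less where a joint would pass 70% of its speed; a pose out of reach is approached as far as the arm can. A call with a number of a shift or a turn outside -1 to 1 is refused whole. A call with a gripper value outside its range is refused whole. The fingers move at their own pace and stop on an object; the grip force is fixed at half the most. Time passes only in rows, so rows that repeat a pose let the fingers close. It gives the time, the measured TCP pose, the force, the opening and the grip force at its end, in the units of the state.
- sense(): the state, without advancing time (a new reading comes with each control period).
- camera(name): name is "scene" or "top"; returns the picture (420x560x3 uint8, red, green, blue); there is no depth.
- calibration(name): a dict with "fx", "fy", "cx", "cy" (pixels), "pose" (4x4, takes a point from camera to world coordinates). Camera axes: x right, y down, z forward; pixel columns grow to the right and rows downward; lengths in m; the calibration is good to about 2 mm. A picture is of the moment at which its call begins. calibration takes no time and is no camera call.
- sign_off(): hands the job in; it is judged then, once.
The state is a dict: "time_s": time; "qpos": joint angles; "qvel": joint speeds; "joint_efforts": joint torques, N m; "position": TCP position; "ee_rot": TCP orientation; "wrist_force": force on the tool from outside, world axes, zero at the start; "torque": the same for the moment, N m; "grip_width": finger opening in m; "grasp_force": force on a finger pad.
Only numpy, scipy, OpenCV 4.12 (cv2) and the standard library are available. Lean on these libraries where they do the work, as an engineer would, in place of code of your own. Each camera call takes 0.05 s, during which the arm holds its last target. There are 200 camera calls.

## Working session

There is one attempt and no reset: what is moved stays moved. The work goes in short steps, Python scripts to look and compute and a tool call to move; the robot and the scene stay as the last step left them, time stands still between calls to the robot, and variables do not carry over. Pictures are saved under pics/ and viewed, at most 10 in all, crops included, and the job is handed in when it is done.

Besides the shell and the picture viewer there is one more tool, called after "Request:" in YAML: its name, and indented under it one key for each argument. step_arm: Moves the arm, as the interface text tells. Shifts and turns lie within -1 to 1; 1 stands for 20 cm of shift or 180 degrees of turn. Its arguments: {"type":"object","properties":{"commands":{"type":"array","items":{"type":"array"}}},"required":["commands"]}

```bash
mkdir -p pics
python3 - <<'E'
from workcell import *
import cv2
for n in("scene","top"):
    cv2.imwrite(f"pics/{n}0.png",camera(n)[:,:,::-1])
    c=calibration(n);print(n,c["fx"],c["cx"],c["cy"],c["pose"])
s=sense();print(s)
E
```

```text
scene 511.87797918046084 284.35624903806377 202.29147682393216 [[-0.11111822  0.75436654 -0.64698058  1.36048315]
 [ 0.99373972  0.07675422 -0.08117983  0.11367889]
 [-0.01158086 -0.65195085 -0.75817278  1.04167055]
 [ 0.          0.          0.          1.        ]]
top 422.02010262339195 282.3256246005665 203.60464044804712 [[ 0.00468904 -0.99714665  0.07534306  0.44377856]
 [-0.99997262 -0.00424428  0.00606216  0.00696048]
 [-0.00572509 -0.07536942 -0.99713924  1.20560862]
 [ 0.          0.          0.          1.        ]]
{'time_s': 0.1, 'qpos': array([-1.25859662,  0.3327985 , -0.06469237,  1.46083056,  0.0215989 ,
        1.34990321, -0.08848182]), 'qvel': array([-0.00032452,  0.00027831, -0.00074721, -0.00253703, -0.00036301,
        0.00075212,  0.00055006]), 'joint_efforts': array([ 1.70875792e-03, -6.26739979e+01,  4.92280663e-02, -3.92431784e+01,
        1.63084612e-02,  6.96478135e-03, -3.26776285e-05]), 'position': array([0.20526201, 0.58998838, 0.23061461]), 'ee_rot': array([-3.14034962e+00,  5.70493609e-05,  2.80682235e+00]), 'wrist_force': array([-0.00752562, -0.35531058,  0.06717768]), 'torque': array([ 0.00440946,  0.02881817, -0.03646202]), 'grasp_force': 0.0, 'grip_width': 0.08522996061699327}
```

View pics/scene0.png

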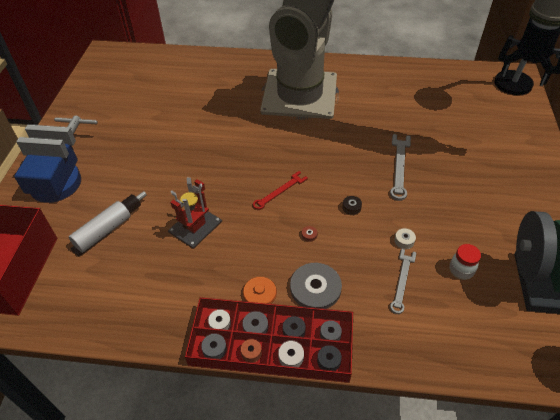

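View pics/top0.png

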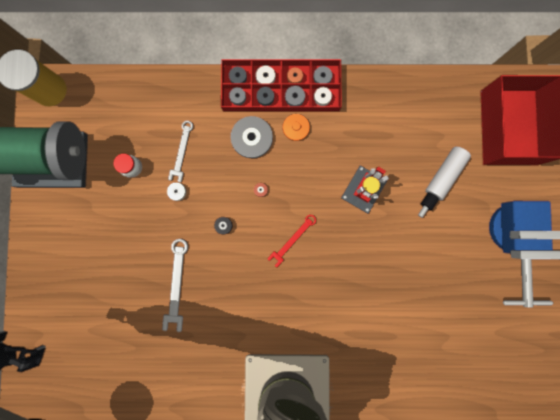

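The scene view shows the magazine near (195,215), the dark stone (352,205), the white stone (404,238), the brown stone (309,233) and the tray of look-alikes at (270,340). In the top view the same things are at (369,188), (224,226), (176,191), (261,190) and (280,85).
- Coarse candidates (top view): loose dark disc (224,226), or tray discs (237,75), (265,97). I choose the loose one.
- Fine candidates (top view): loose white disc (176,191), or tray discs (265,75), (322,96). I choose the loose one.

Next is a close crop to check both.

```bash
cat > h.py <<'E'
import numpy as np, cv2
from workcell import calibration
def ray(n,u,v,z):
    c=calibration(n);P=np.array(c["pose"]);d=P[:3,:3]@[(u-c["cx"])/c["fx"],(v-c["cy"])/c["fy"],1];o=P[:3,3]
    return o+d*(z-o[2])/d[2]
def proj(n,p):
    c=calibration(n);P=np.array(c["pose"]);q=P[:3,:3].T@(np.array(p)-P[:3,3])
    return np.array([q[0]/q[2]*c["fx"]+c["cx"],q[1]/q[2]*c["fy"]+c["cy"]])
def crop(img,u,v,w,h,k):
    u0,v0=u-w//2,v-h//2
    o=cv2.resize(img[v0:v0+h,u0:u0+w],None,fx=k,fy=k,interpolation=cv2.INTER_CUBIC)
    for i in range(0,w,10):
        if (u0+i)%10==0 or 1:
            x=(-(u0)%10+i)
            if x<w:
                cv2.line(o,(x*k,0),(x*k,6),(0,255,0),1);cv2.putText(o,str(u0+x),(x*k,16),0,.35,(0,255,0),1)
    for i in range(0,h,10):
        y=(-(v0)%10+i)
        if y<h:
            cv2.line(o,(0,y*k),(6,y*k),(0,255,0),1);cv2.putText(o,str(v0+y),(8,y*k+4),0,.35,(0,255,0),1)
    return o
E
python3 - <<'E'
from h import *
t=cv2.imread("pics/top0.png");s=cv2.imread("pics/scene0.png")
a=np.hstack([crop(t,369,188,50,50,6),crop(s,195,210,60,50,6)])
a=a[:300,:660]
b=np.hstack([crop(t,224,226,32,44,6),crop(t,176,191,32,44,6),crop(s,352,205,24,44,6),crop(s,404,238,22,44,6)])
cv2.imwrite("pics/c1.png",np.vstack([a,b[:,:660]]))
for u,v in((224,226),(176,191),(261,190),(265,97),(265,75)):
    print(ray("top",u,v,.022).round(4))
E
```

```text
[0.4695 0.1774 0.022 ]
[0.5676 0.3145 0.022 ]
[0.5714 0.0745 0.022 ]
[0.8396 0.0653 0.022 ]
[0.9044 0.0658 0.022 ]
```

View pics/c1.png

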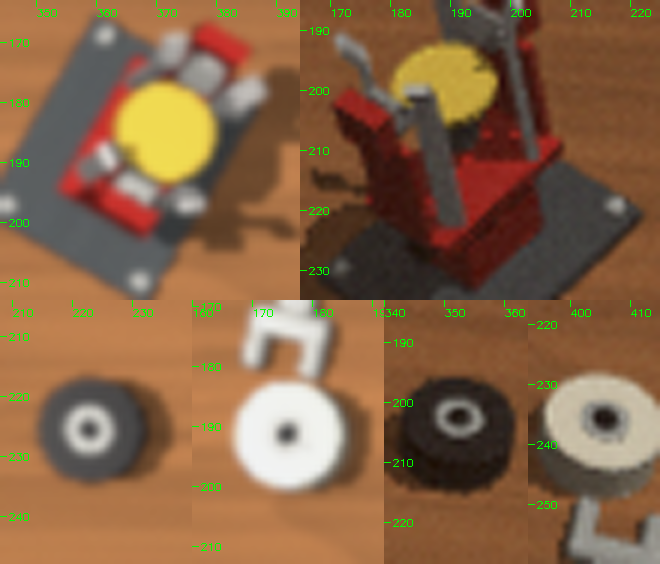

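The close crop shows the loose dark disc with a steel hub ring at top (222.4,225.3) and the white disc with hub at (175.6,190.8). Both are about 18 px, or 50 mm, across, so the choice holds. Foot bolts are at (361.1,168.1), (344.4,196.6), (366.9,209.6), and the follower is at (371,184.6).

Run:
```python
from h import *
from scipy.optimize import least_squares
def blob(n,f,u,v,r):
    im=cv2.cvtColor(cv2.imread(f),cv2.COLOR_BGR2HSV)[v-r:v+r,u-r:u+r]
    m=cv2.inRange(im,(20,110,110),(35,255,255))
    c=max(cv2.findContours(m,0,1)[0],key=cv2.contourArea)
    e=cv2.fitEllipse(cv2.convexHull(c)); print(n,e, m.sum()/255); return np.array(e[0])+[u-r,v-r]
ft=blob("top","pics/top0.png",371,185,16); fs=blob("scene","pics/scene0.png",189,198,16)
print(ft,fs)
b=[ray("top",*p,.010) for p in((361.1,168.1),(344.4,196.6),(366.9,209.6))]
c=(b[0]+b[2])/2; d=b[0]-b[1]; print("foot c",c, "yaw",np.degrees(np.arctan2(d[1],d[0])),[np.linalg.norm(b[0]-b[1]),np.linalg.norm(b[2]-b[1])])
e=b[1]-b[2];print("yaw y",np.degrees(np.arctan2(e[1],e[0])))
for h in(0,.005,.01,.015,.02,.025): print(h,ray("top",*ft,.108+h).round(4),ray("scene",*fs,.108+h).round(4))
print("scene bolt",ray("scene",165+(617-300)/6-.4,185+206/6-.4,.01), ray("scene",165+(341-300)/6-.4,185+267/6-.4,.01),b)
for p in((222.4,225.3),(175.6,190.8)): print("top stone",ray("top",*p,.022))
for p in((384,460,340-0,418),):pass
# scene hubs: crops u0=340 (x off 384) v0=183 ; u0=393 (x off 528) v0=216
print(ray("scene",340+(459-384)/6-.4,183+(418-300)/6-.4,.022),ray("scene",393+(605-528)/6-.4,216+(419-300)/6-.4,.022))
```

```text
top ((16.337860107421875, 15.472502708435059), (15.86923599243164, 17.126768112182617), 125.80811309814453) 216.0
scene ((15.66484260559082, 16.359241485595703), (12.859695434570312, 17.07839584350586), 80.31825256347656) 148.0
[371.33786011 184.47250271] [188.66484261 198.35924149]
foot c [ 0.57743458 -0.21795449  0.01      ] yaw -30.456264875431277 [np.float64(0.09505645408919054), np.float64(0.07335897887755943)]
yaw y 59.94436967378179
0 [ 0.5779 -0.2188  0.108 ] [ 0.5748 -0.2189  0.108 ]
0.005 [ 0.5772 -0.2178  0.113 ] [ 0.579  -0.2172  0.113 ]
0.01 [ 0.5766 -0.2168  0.118 ] [ 0.5832 -0.2154  0.118 ]
0.015 [ 0.576  -0.2157  0.123 ] [ 0.5874 -0.2136  0.123 ]
0.02 [ 0.5754 -0.2147  0.128 ] [ 0.5916 -0.2118  0.128 ]
0.025 [ 0.5748 -0.2137  0.133 ] [ 0.5958 -0.21    0.133 ]
scene bolt [ 0.55418728 -0.16299575  0.01      ] [ 0.59896107 -0.27348905  0.01      ] [array([ 0.63677526, -0.21029807,  0.01      ]), array([ 0.55483505, -0.16211581,  0.01      ]), array([ 0.51809389, -0.2256109 ,  0.01      ])]
top stone [0.47148785 0.18190667 0.022     ]
top stone [0.56818195 0.31564128 0.022     ]
[0.47228701 0.18123623 0.022     ] [0.56769711 0.31535222 0.022     ]
```

Both cameras agree. The coarse stone is at (0.472,0.1815), the fine one at (0.568,0.3155), and the magazine at (0.5775,-0.218) with its x axis at -30°. The head setting is about 3–5 mm.

```bash
cat >> h.py <<'E'
from scipy.spatial.transform import Rotation as Ro
def go(p,yaw):
    from workcell import sense
    s=sense();R=Ro.from_euler("xyz",s["ee_rot"]);G=Ro.from_euler("xyz",[np.pi,0,np.radians(yaw)])
    print("t",round(s["time_s"],2),"pos",s["position"].round(4),"rpy",np.degrees(s["ee_rot"]).round(2),"F",s["wrist_force"].round(1),"w",round(s["grip_width"],4),"g",round(s["grasp_force"],1),"q",s["qpos"].round(2))
    print("shift",(R.inv().apply(np.array(p)-s["position"])/.2).round(4),"turn",((R.inv()*G).as_rotvec()/np.pi).round(4))
E
python3 -c "
from h import *
go([.472,.1815,.15],149.8)"
```

```text
t 0.1 pos [0.2053 0.59   0.2306] rpy [-179.93    0.    160.82] F [-0.  -0.4  0.1] w 0.0852 g 0.0 q [-1.26  0.33 -0.06  1.46  0.02  1.35 -0.09]
shift [-1.9307 -1.4904  0.405 ] turn [-0.0004  0.0001  0.0612]
```

Request:
step_arm:
  commands:
    - [1,[-0.14,-0.11,0],[0,0,0]]
    - [1,[-0.3,-0.23,0],[0,0,0]]
    - [1,[-0.46,-0.355,0],[0,0,0]]
    - [1,[-0.62,-0.48,0],[0,0,0]]
    - [1,[-0.8,-0.62,0],[0,0,0]]
    - [1,[-0.97,-0.745,0],[0,0,0]]
    - [1,[-0.97,-0.745,0],[0,0,0]]

```text
time_s: 0.68
position: [0.3447, 0.3791, 0.2314]
ee_rot: [-3.14, 0.002, 2.797]
wrist_force: [0.6, -0.3, 0.3]
grip_width: 0.0854
grasp_force: 0.0
```

```bash
python3 -c "
from h import *
go([.472,.1815,.1],149.8)"
```

```text
t 0.68 pos [0.3447 0.3791 0.2314] rpy [-1.7993e+02  1.2000e-01  1.6027e+02] F [ 0.6 -0.3  0.3] w 0.0854 g 0.0 q [-0.99  0.08  0.07  1.76 -0.    1.3   0.31]
shift [-0.9311 -0.7143  0.6599] turn [-0.0003  0.0007  0.0582]
```

Request:
step_arm:
  commands:
    - [1,[-0.14,-0.11,0.08],[0,0,0.03]]
    - [1,[-0.3,-0.23,0.17],[0,0,0.06]]
    - [1,[-0.46,-0.355,0.26],[0,0,0.06]]
    - [1,[-0.62,-0.48,0.35],[0,0,0.06]]
    - [1,[-0.78,-0.6,0.44],[0,0,0.06]]
    - [1,[-0.92,-0.71,0.54],[0,0,0.06]]
    - [1,[-0.95,-0.73,0.62],[0,0,0.06]]
    - [1,[-0.95,-0.73,0.66],[0,0,0.06]]
    - [1,[-0.95,-0.73,0.66],[0,0,0.06]]
    - [1,[-0.95,-0.73,0.66],[0,0,0.06]]
    - [1,[-0.95,-0.73,0.66],[0,0,0.06]]

```text
time_s: 1.6
position: [0.471, 0.1872, 0.1002]
ee_rot: [3.14, 0.0, 2.62]
wrist_force: [0.9, 0.2, 0.4]
grip_width: 0.0856
grasp_force: 0.0
```

```bash
python3 -c "
from h import *
go([.472,.1815,.004],149.8)"
```

```text
t 1.6 pos [0.471  0.1872 0.1002] rpy [1.7992e+02 1.0000e-02 1.5014e+02] F [0.9 0.2 0.4] w 0.0856 g 0.0 q [-0.72  0.19  0.28  1.94 -0.06  1.02  0.63]
shift [-0.0184 -0.0228  0.4809] turn [0.0004 0.0001 0.0019]
```

Request:
step_arm:
  commands:
    - [1,[-0.018,-0.023,0.08],[0,0,0.002]]
    - [1,[-0.018,-0.023,0.17],[0,0,0.002]]
    - [1,[-0.018,-0.023,0.26],[0,0,0.002]]
    - [1,[-0.018,-0.023,0.34],[0,0,0.002]]
    - [1,[-0.018,-0.023,0.41],[0,0,0.002]]
    - [1,[-0.018,-0.023,0.46],[0,0,0.002]]
    - [1,[-0.018,-0.023,0.485],[0,0,0.002]]
    - [1,[-0.018,-0.023,0.49],[0,0,0.002]]
    - [1,[-0.018,-0.023,0.49],[0,0,0.002]]
    - [0.8,[-0.018,-0.023,0.49],[0,0,0.002]]
    - [0.7,[-0.018,-0.023,0.49],[0,0,0.002]]
    - [0.6,[-0.018,-0.023,0.49],[0,0,0.002]]
    - [0.4,[-0.018,-0.023,0.49],[0,0,0.002]]
    - [0.3,[-0.018,-0.023,0.49],[0,0,0.002]]
    - [0,[-0.018,-0.023,0.49],[0,0,0.002]]
    - [0,[-0.018,-0.023,0.49],[0,0,0.002]]
    - [0,[-0.018,-0.023,0.49],[0,0,0.002]]
    - [0,[-0.018,-0.023,0.49],[0,0,0.002]]

```text
time_s: 3.1
position: [0.4724, 0.18, 0.0023]
ee_rot: [3.14, 0.0, 2.612]
wrist_force: [-3.2, -0.9, 8.5]
grip_width: 0.0478
grasp_force: 60.6
```

```bash
python3 -c "
from h import *
go([.5775,-.218,.2],149.8)"
```

```text
t 3.1 pos [0.4724 0.18   0.0023] rpy [1.7993e+02 2.0000e-02 1.4965e+02] F [-3.2 -0.9  8.5] w 0.0478 g 60.6 q [-0.69  0.34  0.26  2.01 -0.12  0.81  0.69]
shift [-1.4593 -1.4507 -0.9897] turn [ 0.0004  0.0001 -0.0008]
```

Request:
step_arm:
  commands:
    - [0,[0,0,-0.05],[0,0,0]]
    - [0,[0,0,-0.15],[0,0,0]]
    - [0,[0,0,-0.3],[0,0,0]]
    - [0,[0,0,-0.5],[0,0,0]]
    - [0,[0,0,-0.7],[0,0,0]]
    - [0,[0,0,-0.9],[0,0,0]]
    - [0,[0,0,-0.99],[0,0,0]]
    - [0,[0,0,-0.99],[0,0,0]]
    - [0,[0,0,-0.99],[0,0,0]]
    - [0,[0,0,-0.99],[0,0,0]]

```text
time_s: 3.93
position: [0.4713, 0.1794, 0.1986]
ee_rot: [-3.141, -0.001, 2.612]
wrist_force: [0.0, -0.0, -1.2]
grip_width: 0.0481
grasp_force: 62.0
```

```bash
python3 -c "
from h import *
from workcell import *
t=camera('top')[:,:,::-1].copy();s=camera('scene')[:,:,::-1].copy()
go([.5775,-.218,.2],149.8)
p=sense()['position'];a=proj('top',p).astype(int);b=proj('scene',p).astype(int);print(proj('top',p),proj('scene',p))
cv2.imwrite('pics/c2.png',np.hstack([crop(t,*a,60,70,6),crop(s,*b,60,70,6)]))"
```

```text
t 4.03 pos [0.4711 0.1793 0.1979] rpy [-1.7988e+02 -7.0000e-02  1.4965e+02] F [-0.5 -0.3 -1.2] w 0.048 g 62.0 q [-0.73  0.08  0.29  1.83 -0.03  1.23  0.61]
shift [-1.4626 -1.4458 -0.0089] turn [-0.0007 -0.0004 -0.0008]
[212.62281193 223.67155794] [357.90988299 153.30168355]
```

View pics/c2.png

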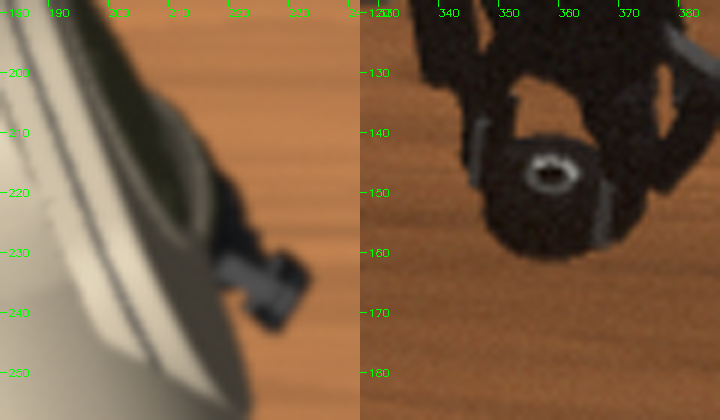

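```bash
python3 -c "
from h import *
print(ray('scene',327+192/6-.4,118+174/6-.4,.2176))
from workcell import sense
R=Ro.from_euler('xyz',sense()['ee_rot']); print(R.inv().apply(ray('scene',358.6,146.6,.2176)-sense()['position']))"
```

```text
[0.46912789 0.17899403 0.2176    ]
[ 0.00159698 -0.00135284 -0.01964872]
```

Request:
step_arm:
  commands:
    - [0,[-0.08,-0.08,0],[0,0,0]]
    - [0,[-0.2,-0.2,0],[0,0,0]]
    - [0,[-0.32,-0.32,0],[0,0,0]]
    - [0,[-0.44,-0.44,0],[0,0,0]]
    - [0,[-0.56,-0.56,0],[0,0,0]]
    - [0,[-0.68,-0.68,0],[0,0,0]]
    - [0,[-0.8,-0.8,0],[0,0,0]]
    - [0,[-0.92,-0.92,0],[0,0,0]]
    - [0,[-1,-1,0],[0,0,0]]
    - [0,[-1,-1,0],[0,0,0]]
    - [0,[-1,-1,0],[0,0,0]]

```text
time_s: 4.95
position: [0.5428, -0.0954, 0.198]
ee_rot: [-3.14, -0.002, 2.609]
wrist_force: [0.4, 0.5, -0.5]
grip_width: 0.0481
grasp_force: 62.0
```

```bash
python3 -c "
from h import *
go([.5787,-.2187,.2],149.8)"
```

```text
t 4.95 pos [ 0.5428 -0.0954  0.198 ] rpy [-1.7989e+02 -1.0000e-01  1.4948e+02] F [ 0.4  0.5 -0.5] w 0.0481 g 62.0 q [-0.38  0.2   0.54  1.73 -0.11  1.24  1.22]
shift [-0.4674 -0.4399 -0.0099] turn [-0.0006 -0.0005 -0.0018]
```

Request:
step_arm:
  commands:
    - [0,[-0.07,-0.065,0],[0,0,-0.002]]
    - [0,[-0.16,-0.15,0],[0,0,-0.002]]
    - [0,[-0.26,-0.245,0],[0,0,-0.002]]
    - [0,[-0.36,-0.34,0],[0,0,-0.002]]
    - [0,[-0.43,-0.405,0],[0,0,-0.002]]
    - [0,[-0.467,-0.44,0],[0,0,-0.002]]
    - [0,[-0.467,-0.44,0],[0,0,-0.002]]
    - [0,[-0.467,-0.44,0],[0,0,-0.002]]
    - [0,[-0.467,-0.44,0],[0,0,-0.002]]
    - [0,[-0.467,-0.44,0],[0,0,-0.002]]

```text
time_s: 5.78
position: [0.5798, -0.2151, 0.1992]
ee_rot: [3.141, -0.001, 2.621]
wrist_force: [0.6, -0.2, -0.6]
grip_width: 0.0479
grasp_force: 62.0
```

```bash
python3 -c "
from h import *
go([.5787,-.2187,.15],149.8)"
```

```text
t 5.78 pos [ 0.5798 -0.2151  0.1992] rpy [ 1.7995e+02 -4.0000e-02  1.5015e+02] F [ 0.6 -0.2 -0.6] w 0.0479 g 62.0 q [-0.18  0.37  0.59  1.55 -0.21  1.28  1.49]
shift [-0.0044 -0.0188  0.2458] turn [ 0.0003 -0.0002  0.0019]
```

Request:
step_arm:
  commands:
    - [0,[-0.004,-0.018,0.05],[0,0,0.001]]
    - [0,[-0.004,-0.018,0.1],[0,0,0.001]]
    - [0,[-0.004,-0.018,0.15],[0,0,0.001]]
    - [0,[-0.004,-0.018,0.17],[0,0,0.001]]
    - [0,[-0.004,-0.018,0.17],[0,0,0.001]]
    - [0,[-0.004,-0.018,0.17],[0,0,0.001]]
    - [0,[-0.004,-0.018,0.17],[0,0,0.001]]
    - [0,[-0.004,-0.018,0.17],[0,0,0.001]]

```text
time_s: 6.45
position: [0.5788, -0.2206, 0.1657]
ee_rot: [3.141, 0.001, 2.615]
wrist_force: [0.6, 0.0, -1.5]
grip_width: 0.0481
grasp_force: 62.0
```

```bash
python3 -c "
from h import *
from workcell import *
t=camera('top')[:,:,::-1].copy();s=camera('scene')[:,:,::-1].copy()
go([.5787,-.2187,.12],149.8)
p=sense()['position']-[0,0,.015];a=proj('top',p).astype(int);b=proj('scene',p).astype(int)
cv2.imwrite('pics/c3.png',np.hstack([crop(t,*a,50,70,7),crop(s,*b,60,70,7)]))"
```

```text
t 6.55 pos [ 0.5788 -0.2206  0.1657] rpy [1.7998e+02 4.0000e-02 1.4984e+02] F [-0.2 -1.3 -0.7] w 0.0477 g 62.0 q [-0.16  0.4   0.59  1.59 -0.23  1.22  1.51]
shift [0.0053 0.0082 0.2285] turn [0.0001 0.0002 0.0002]
```

View pics/c3.png

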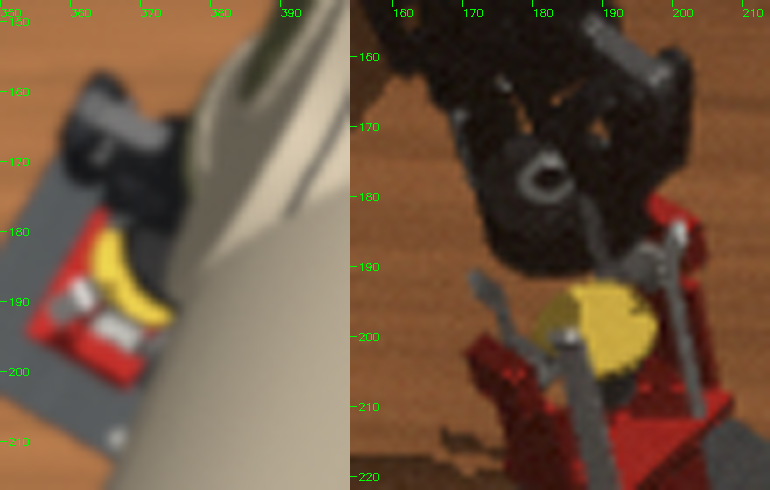

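Scene view: the stone's hub is at about (181.8,176.8), above the follower at (188.7,198.4).

```bash
python3 -c "
from h import *
from workcell import *
p=sense()['position'];R=Ro.from_euler('xyz',sense()['ee_rot'])
h=ray('scene',181.8,176.8,p[2]+.0197);print(h,R.inv().apply(h-p))
for hh in(.003,.005):print(ray('scene',188.66,198.36,.108+hh))
go([.5787,-.2187,.12],149.8)"
```

```text
[ 0.57654565 -0.22260726  0.18540945] [ 0.0009133  -0.0028075  -0.01970146]
[ 0.57728183 -0.21788038  0.111     ]
[ 0.57896492 -0.21716786  0.113     ]
t 6.55 pos [ 0.5788 -0.2206  0.1657] rpy [1.7998e+02 4.0000e-02 1.4984e+02] F [-0.2 -1.3 -0.7] w 0.0477 g 62.0 q [-0.16  0.4   0.59  1.59 -0.23  1.22  1.51]
shift [0.0053 0.0082 0.2285] turn [0.0001 0.0002 0.0002]
```

```bash
python3 -c "
from h import *
go([.5785,-.2183,.137],149.8)"
```

```text
t 6.55 pos [ 0.5788 -0.2206  0.1657] rpy [1.7998e+02 4.0000e-02 1.4984e+02] F [-0.2 -1.3 -0.7] w 0.0477 g 62.0 q [-0.16  0.4   0.59  1.59 -0.23  1.22  1.51]
shift [0.0071 0.0094 0.1435] turn [0.0001 0.0002 0.0002]
```

Request:
step_arm:
  commands:
    - [0,[0.007,0.0095,0],[0,0,0]]
    - [0,[0.007,0.0095,0.02],[0,0,0]]
    - [0,[0.007,0.0095,0.04],[0,0,0]]
    - [0,[0.007,0.0095,0.06],[0,0,0]]
    - [0,[0.007,0.0095,0.075],[0,0,0]]
    - [0,[0.007,0.0095,0.09],[0,0,0]]
    - [0,[0.007,0.0095,0.105],[0,0,0]]
    - [0,[0.007,0.0095,0.12],[0,0,0]]
    - [0,[0.007,0.0095,0.13],[0,0,0]]
    - [0,[0.007,0.0095,0.14],[0,0,0]]
    - [0,[0.007,0.0095,0.14],[0,0,0]]

```text
time_s: 7.47
position: [0.5781, -0.2181, 0.1368]
ee_rot: [-3.141, -0.001, 2.615]
wrist_force: [0.3, -0.5, -1.2]
grip_width: 0.048
grasp_force: 62.0
```

```bash
python3 -c "
from h import *
go([.5785,-.2183,.128],149.8)"
```

```text
t 7.47 pos [ 0.5781 -0.2181  0.1368] rpy [-1.7999e+02 -3.0000e-02  1.4984e+02] F [ 0.3 -0.5 -1.2] w 0.048 g 62.0 q [-0.16  0.42  0.58  1.62 -0.25  1.17  1.52]
shift [-0.0022  0.0003  0.0442] turn [-0.     -0.0002  0.0002]
```

Request:
step_arm:
  commands:
    - [0,[0,0,0.008],[0,0,0]]
    - [0,[0,0,0.016],[0,0,0]]
    - [0,[0,0,0.024],[0,0,0]]
    - [0,[0,0,0.032],[0,0,0]]
    - [0,[0,0,0.04],[0,0,0]]
    - [0,[0,0,0.04],[0,0,0]]

```text
time_s: 7.97
position: [0.5781, -0.2181, 0.1289]
ee_rot: [-3.142, -0.0, 2.615]
wrist_force: [-0.4, -0.7, -0.2]
grip_width: 0.0481
grasp_force: 62.0
```

Request:
step_arm:
  commands:
    - [0,[0,0,0.007],[0,0,0]]
    - [0,[0,0,0.014],[0,0,0]]
    - [0,[0,0,0.021],[0,0,0]]
    - [0,[0,0,0.028],[0,0,0]]
    - [0,[0,0,0.028],[0,0,0]]

```text
time_s: 8.38
position: [0.5783, -0.2182, 0.1236]
ee_rot: [3.141, 0.0, 2.615]
wrist_force: [0.3, 0.1, -0.2]
grip_width: 0.0479
grasp_force: 62.0
```

Request:
step_arm:
  commands:
    - [0,[0,0,0.007],[0,0,0]]
    - [0,[0,0,0.014],[0,0,0]]
    - [0,[0,0,0.021],[0,0,0]]
    - [0,[0,0,0.028],[0,0,0]]
    - [0,[0,0,0.028],[0,0,0]]

```text
time_s: 8.8
position: [0.5781, -0.2181, 0.1176]
ee_rot: [-3.142, -0.001, 2.615]
wrist_force: [-0.1, -0.1, -0.2]
grip_width: 0.0482
grasp_force: 62.3
```

Request:
step_arm:
  commands:
    - [0,[0,0,0.006],[0,0,0]]
    - [0,[0,0,0.012],[0,0,0]]
    - [0,[0,0,0.018],[0,0,0]]
    - [0,[0,0,0.018],[0,0,0]]

```text
time_s: 9.13
position: [0.578, -0.2181, 0.114]
ee_rot: [-3.141, -0.001, 2.615]
wrist_force: [0.4, -1.1, -1.2]
grip_width: 0.0477
grasp_force: 62.3
```

Request:
step_arm:
  commands:
    - [0,[0,0,0.006],[0,0,0]]
    - [0,[0,0,0.012],[0,0,0]]
    - [0,[0,0,0.018],[0,0,0]]
    - [0,[0,0,0.018],[0,0,0]]

```text
time_s: 9.47
position: [0.5783, -0.2182, 0.1112]
ee_rot: [3.141, 0.0, 2.615]
wrist_force: [-1.7, 1.3, 4.4]
grip_width: 0.0483
grasp_force: 62.6
```

Request:
step_arm:
  commands:
    - [0,[0,0,0.005],[0,0,0]]
    - [0,[0,0,0.01],[0,0,0]]
    - [0,[0,0,0.015],[0,0,0]]
    - [0,[0,0,0.015],[0,0,0]]

```text
time_s: 9.8
position: [0.5784, -0.2182, 0.1083]
ee_rot: [3.141, 0.0, 2.615]
wrist_force: [-1.2, 0.2, 4.5]
grip_width: 0.0485
grasp_force: 62.6
```

Request:
step_arm:
  commands:
    - [0,[0,0,0.005],[0,0,0]]
    - [0,[0,0,0.01],[0,0,0]]
    - [0,[0,0,0.015],[0,0,0]]
    - [0,[0,0,0.015],[0,0,0]]

```text
time_s: 10.13
position: [0.5784, -0.2182, 0.1053]
ee_rot: [3.141, 0.0, 2.615]
wrist_force: [-1.6, 1.5, 4.9]
grip_width: 0.0481
grasp_force: 62.7
```

Request:
step_arm:
  commands:
    - [0,[0,0,0.006],[0,0,0]]
    - [0,[0,0,0.012],[0,0,0]]
    - [0,[0,0,0.018],[0,0,0]]
    - [0,[0,0,0.024],[0,0,0]]
    - [0,[0,0,0.03],[0,0,0]]
    - [0,[0,0,0.03],[0,0,0]]

```text
time_s: 10.63
position: [0.5785, -0.2183, 0.0994]
ee_rot: [3.141, 0.0, 2.615]
wrist_force: [-1.4, 1.1, 5.1]
grip_width: 0.0483
grasp_force: 62.7
```

Request:
step_arm:
  commands:
    - [0,[0,0,0.006],[0,0,0]]
    - [0,[0,0,0.012],[0,0,0]]
    - [0,[0,0,0.018],[0,0,0]]
    - [0,[0,0,0.024],[0,0,0]]
    - [0,[0,0,0.024],[0,0,0]]
    - [0,[0,0,0.024],[0,0,0]]

```text
time_s: 11.13
position: [0.5785, -0.2183, 0.0944]
ee_rot: [3.141, 0.0, 2.615]
wrist_force: [-1.3, 0.2, 5.5]
grip_width: 0.048
grasp_force: 62.4
```

Request:
step_arm:
  commands:
    - [0,[0,0,0.006],[0,0,0]]
    - [0,[0,0,0.012],[0,0,0]]
    - [0,[0,0,0.018],[0,0,0]]
    - [0,[0,0,0.024],[0,0,0]]
    - [0,[0,0,0.028],[0,0,0]]
    - [0,[0,0,0.028],[0,0,0]]
    - [0,[0,0,0.028],[0,0,0]]

```text
time_s: 11.72
position: [0.5785, -0.2183, 0.0889]
ee_rot: [3.141, 0.0, 2.615]
wrist_force: [-1.5, 0.1, 5.8]
grip_width: 0.0477
grasp_force: 62.6
```

```bash
python3 -c "
from h import *
from workcell import *
s=camera('scene')[:,:,::-1].copy()
go([.5785,-.2183,.128],149.8)
cv2.imwrite('pics/c4.png',crop(s,190,200,76,76,7))"
```

```text
t 11.77 pos [ 0.5785 -0.2183  0.0889] rpy [1.7998e+02 3.0000e-02 1.4984e+02] F [-1.3  0.8  6. ] w 0.0481 g 62.6 q [-0.15  0.47  0.56  1.67 -0.28  1.08  1.54]
shift [-0.0002  0.     -0.1956] turn [0.0001 0.0001 0.0002]
```

View pics/c4.png

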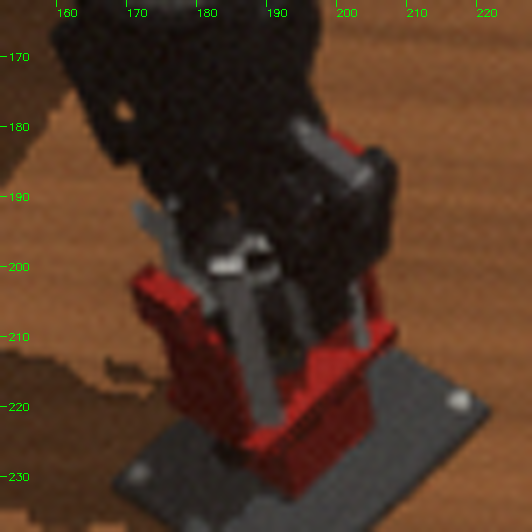

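The stone is down between the posts, with its hub at about (188,199.5) at follower level. Releasing now.

Request:
step_arm:
  commands:
    - [0.7,[0,0,0],[0,0,0]]
    - [0.8,[0,0,0],[0,0,0]]
    - [0.8,[0,0,0],[0,0,0]]
    - [0.8,[0,0,0],[0,0,0]]
    - [0.8,[0,0,-0.05],[0,0,0]]
    - [0.8,[0,0,-0.15],[0,0,0]]
    - [0.8,[0,0,-0.3],[0,0,0]]
    - [0.8,[0,0,-0.45],[0,0,0]]
    - [0.8,[0,0,-0.6],[0,0,0]]
    - [0.8,[0.3,0.3,-0.6],[0,0,0]]
    - [0.8,[0.5,0.5,-0.6],[0,0,0]]
    - [0.8,[0.7,0.7,-0.6],[0,0,0]]
    - [0.8,[0.8,0.8,-0.6],[0,0,0]]
    - [0.8,[0.8,0.8,-0.6],[0,0,0]]
    - [0.8,[0.8,0.8,-0.6],[0,0,0]]

```text
time_s: 13.02
position: [0.5191, 0.0062, 0.2093]
ee_rot: [3.14, -0.001, 2.621]
wrist_force: [0.5, 0.9, -0.8]
grip_width: 0.0685
grasp_force: 0.0
```

```bash
python3 -c "
from h import *
from workcell import *
s=camera('scene')[:,:,::-1].copy();t=camera('top')[:,:,::-1].copy()
go([.568,.3155,.21],180)
cv2.imwrite('pics/c5.png',np.hstack([crop(s,190,205,64,70,6),crop(t,369,188,56,70,6)]))"
```

```text
t 13.12 pos [0.5197 0.0049 0.2093] rpy [ 1.7990e+02 -2.0000e-02  1.5021e+02] F [-0.3 -1.1  0.2] w 0.0682 g 0.0 q [-0.54  0.11  0.48  1.79 -0.05  1.25  1.  ]
shift [ 5.6200e-01  1.4676e+00 -7.0000e-04] turn [ 0.0006  0.     -0.1655]
```

View pics/c5.png

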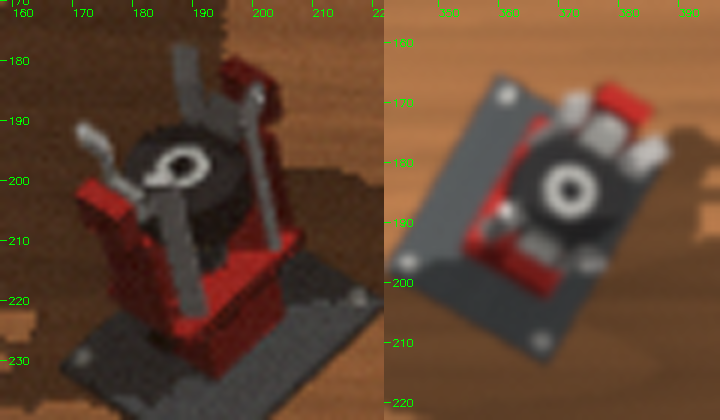

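Coarse is latched: its hub (scene (188.3,197.1), top (371.6,184.3)) sits about 3 mm above the old follower level, with the lips over its edge. Now the fine stone.

Request:
step_arm:
  commands:
    - [1,[0.05,0.12,0],[0,0,-0.03]]
    - [1,[0.11,0.28,0],[0,0,-0.07]]
    - [1,[0.18,0.46,0],[0,0,-0.1]]
    - [1,[0.25,0.64,0],[0,0,-0.13]]
    - [1,[0.32,0.82,0],[0,0,-0.165]]
    - [1,[0.38,0.96,0],[0,0,-0.165]]
    - [1,[0.39,1,0],[0,0,-0.165]]
    - [1,[0.39,1,0],[0,0,-0.165]]
    - [1,[0.39,1,0],[0,0,-0.165]]

```text
time_s: 13.87
position: [0.5539, 0.2111, 0.2087]
ee_rot: [-3.141, 0.0, 3.132]
wrist_force: [0.8, -0.7, 0.3]
grip_width: 0.0858
grasp_force: 0.0
```

```bash
python3 -c "
from h import *
go([.568,.3155,.1],180)"
```

```text
t 13.87 pos [0.5539 0.2111 0.2087] rpy [-1.7994e+02  1.0000e-02  1.7945e+02] F [ 0.8 -0.7  0.3] w 0.0858 g 0.0 q [-0.7   0.28  0.31  1.6  -0.09  1.28  1.19]
shift [-0.0655  0.5231  0.5427] turn [-0.0003  0.0001 -0.003 ]
```

Request:
step_arm:
  commands:
    - [1,[-0.01,0.1,0],[0,0,-0.003]]
    - [1,[-0.03,0.24,0.05],[0,0,-0.003]]
    - [1,[-0.05,0.38,0.12],[0,0,-0.003]]
    - [1,[-0.06,0.48,0.22],[0,0,-0.003]]
    - [1,[-0.065,0.523,0.34],[0,0,-0.003]]
    - [1,[-0.065,0.523,0.44],[0,0,-0.003]]
    - [1,[-0.065,0.523,0.52],[0,0,-0.003]]
    - [1,[-0.065,0.523,0.54],[0,0,-0.003]]
    - [1,[-0.065,0.523,0.54],[0,0,-0.003]]
    - [1,[-0.065,0.523,0.54],[0,0,-0.003]]
    - [1,[-0.065,0.523,0.54],[0,0,-0.003]]

```text
time_s: 14.78
position: [0.5683, 0.3166, 0.1023]
ee_rot: [3.14, 0.002, -3.141]
wrist_force: [0.0, -0.3, 0.4]
grip_width: 0.0854
grasp_force: 0.0
```

```bash
python3 -c "
from h import *
go([.568,.3155,.0025],180)"
```

```text
t 14.78 pos [0.5683 0.3166 0.1023] rpy [ 1.7994e+02  1.2000e-01 -1.7999e+02] F [ 0.  -0.3  0.4] w 0.0854 g 0.0 q [-0.77  0.48  0.25  1.55 -0.13  1.12  1.08]
shift [ 0.0028 -0.0061  0.499 ] turn [0.0004 0.0007 0.    ]
```

Request:
step_arm:
  commands:
    - [1,[0.002,-0.005,0.08],[0,0,0]]
    - [1,[0.002,-0.005,0.17],[0,0,0]]
    - [1,[0.002,-0.005,0.26],[0,0,0]]
    - [1,[0.002,-0.005,0.34],[0,0,0]]
    - [1,[0.002,-0.005,0.41],[0,0,0]]
    - [1,[0.002,-0.005,0.46],[0,0,0]]
    - [1,[0.002,-0.005,0.485],[0,0,0]]
    - [1,[0.002,-0.005,0.498],[0,0,0]]
    - [1,[0.002,-0.005,0.498],[0,0,0]]
    - [0.8,[0.002,-0.005,0.498],[0,0,0]]
    - [0.7,[0.002,-0.005,0.498],[0,0,0]]
    - [0.6,[0.002,-0.005,0.498],[0,0,0]]
    - [0.4,[0.002,-0.005,0.498],[0,0,0]]
    - [0.3,[0.002,-0.005,0.498],[0,0,0]]
    - [0,[0.002,-0.005,0.498],[0,0,0]]
    - [0,[0.002,-0.005,0.498],[0,0,0]]
    - [0,[0.002,-0.005,0.498],[0,0,0]]
    - [0,[0.002,-0.005,0.498],[0,0,0]]

```text
time_s: 16.28
position: [0.5675, 0.3165, 0.0021]
ee_rot: [3.141, 0.001, -3.14]
wrist_force: [-0.3, 0.9, 5.5]
grip_width: 0.0481
grasp_force: 61.8
```

```bash
python3 -c "
from h import *
go([.5785,-.2183,.2],149.8)"
```

```text
t 16.28 pos [0.5675 0.3165 0.0021] rpy [ 1.7994e+02  8.0000e-02 -1.7992e+02] F [-0.3  0.9  5.5] w 0.0481 g 61.8 q [-0.75  0.6   0.23  1.61 -0.16  0.94  1.1 ]
shift [-0.0529 -2.6731 -0.9923] turn [0.0004 0.0003 0.1682]
```

Request:
step_arm:
  commands:
    - [0,[0,0,-0.05],[0,0,0]]
    - [0,[0,0,-0.15],[0,0,0]]
    - [0,[0,0,-0.3],[0,0,0]]
    - [0,[0,0,-0.5],[0,0,0]]
    - [0,[0,0,-0.7],[0,0,0]]
    - [0,[0,-0.1,-0.9],[0,0,0]]
    - [0,[0,-0.22,-0.99],[0,0,0]]
    - [0,[0,-0.38,-0.99],[0,0,0]]
    - [0,[0,-0.54,-0.99],[0,0,0]]
    - [0,[0,-0.7,-0.99],[0,0,0]]
    - [0,[0,-0.86,-0.99],[0,0,0]]
    - [0,[0,-1,-0.99],[0,0,0]]
    - [0,[0,-1,-0.99],[0,0,0]]

```text
time_s: 17.37
position: [0.5675, 0.1086, 0.2001]
ee_rot: [-3.14, 0.001, 3.134]
wrist_force: [0.4, -1.6, -0.6]
grip_width: 0.0482
grasp_force: 61.9
```

```bash
python3 -c "
from h import *
go([.5769,-.2173,.2],149.8)"
```

```text
t 17.37 pos [0.5675 0.1086 0.2001] rpy [-1.7989e+02  7.0000e-02  1.7959e+02] F [ 0.4 -1.6 -0.6] w 0.0482 g 61.9 q [-0.58  0.25  0.36  1.65 -0.09  1.26  1.37]
shift [-0.0586 -1.6289  0.0038] turn [-0.0005  0.0005  0.1655]
```

Request:
step_arm:
  commands:
    - [0,[0,-0.1,0],[0,0,0.03]]
    - [0,[-0.01,-0.22,0],[0,0,0.06]]
    - [0,[-0.02,-0.38,0],[0,0,0.09]]
    - [0,[-0.02,-0.54,0],[0,0,0.12]]
    - [0,[-0.03,-0.7,0],[0,0,0.15]]
    - [0,[-0.03,-0.86,0],[0,0,0.165]]
    - [0,[-0.04,-0.96,0],[0,0,0.165]]
    - [0,[-0.04,-1,0],[0,0,0.165]]
    - [0,[-0.04,-1,0],[0,0,0.165]]
    - [0,[-0.04,-1,0],[0,0,0.165]]

```text
time_s: 18.2
position: [0.5754, -0.0828, 0.1991]
ee_rot: [3.141, -0.0, 2.625]
wrist_force: [-0.8, 1.1, -0.9]
grip_width: 0.0483
grasp_force: 61.9
```

```bash
python3 -c "
from h import *
go([.5769,-.2173,.198],149.8)"
```

```text
t 18.2 pos [ 0.5754 -0.0828  0.1991] rpy [ 1.7996e+02 -2.0000e-02  1.5041e+02] F [-0.8  1.1 -0.9] w 0.0483 g 61.9 q [-0.38  0.27  0.53  1.65 -0.15  1.26  1.24]
shift [-0.3384 -0.5809  0.005 ] turn [ 0.0002 -0.0001  0.0034]
```

Request:
step_arm:
  commands:
    - [0,[-0.05,-0.09,0],[0,0,0.002]]
    - [0,[-0.12,-0.2,0],[0,0,0.002]]
    - [0,[-0.19,-0.32,0],[0,0,0.002]]
    - [0,[-0.25,-0.43,0],[0,0,0.002]]
    - [0,[-0.3,-0.52,0],[0,0,0.002]]
    - [0,[-0.33,-0.57,0.01],[0,0,0.002]]
    - [0,[-0.338,-0.58,0.05],[0,0,0.002]]
    - [0,[-0.338,-0.58,0.1],[0,0,0.002]]
    - [0,[-0.338,-0.58,0.15],[0,0,0.002]]
    - [0,[-0.338,-0.58,0.17],[0,0,0.002]]
    - [0,[-0.338,-0.58,0.17],[0,0,0.002]]
    - [0,[-0.338,-0.58,0.17],[0,0,0.002]]
    - [0,[-0.338,-0.58,0.17],[0,0,0.002]]
    - [0,[-0.338,-0.58,0.17],[0,0,0.002]]

```text
time_s: 19.37
position: [0.5771, -0.2179, 0.1654]
ee_rot: [3.141, 0.001, 2.619]
wrist_force: [0.6, -1.1, -0.7]
grip_width: 0.0477
grasp_force: 61.9
```

```bash
python3 -c "
from h import *
from workcell import *
s=camera('scene')[:,:,::-1].copy()
go([.5769,-.2173,.137],149.8)
cv2.imwrite('pics/c6.png',crop(s,190,195,64,80,7))"
```

```text
t 19.42 pos [ 0.5771 -0.218   0.1654] rpy [1.7998e+02 4.0000e-02 1.5003e+02] F [-0.2  0.9 -0.4] w 0.0478 g 61.9 q [-0.17  0.39  0.58  1.6  -0.23  1.22  1.51]
shift [0.0028 0.0027 0.1419] turn [0.0001 0.0002 0.0013]
```

View pics/c6.png

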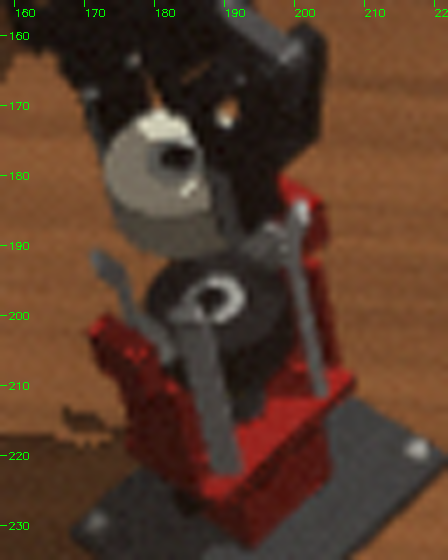

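The fine stone is level in the grip with its hub at about (182.4,176.7). The latched coarse stone is below it at (188,197).

Request:
step_arm:
  commands:
    - [0,[0.003,0.003,0],[0,0,0.001]]
    - [0,[0.003,0.003,0.02],[0,0,0.001]]
    - [0,[0.003,0.003,0.04],[0,0,0.001]]
    - [0,[0.003,0.003,0.06],[0,0,0.001]]
    - [0,[0.003,0.003,0.075],[0,0,0.001]]
    - [0,[0.003,0.003,0.09],[0,0,0.001]]
    - [0,[0.003,0.003,0.105],[0,0,0.001]]
    - [0,[0.003,0.003,0.12],[0,0,0.001]]
    - [0,[0.003,0.003,0.13],[0,0,0.001]]
    - [0,[0.003,0.003,0.14],[0,0,0.001]]
    - [0,[0.003,0.003,0.14],[0,0,0.001]]
    - [0,[0.003,0.003,0.14],[0,0,0.001]]

```text
time_s: 20.42
position: [0.5766, -0.2173, 0.1368]
ee_rot: [3.142, -0.0, 2.615]
wrist_force: [0.1, -0.3, -0.6]
grip_width: 0.0477
grasp_force: 61.9
```

Request:
step_arm:
  commands:
    - [0,[0,0,0.007],[0,0,0]]
    - [0,[0,0,0.014],[0,0,0]]
    - [0,[0,0,0.021],[0,0,0]]
    - [0,[0,0,0.028],[0,0,0]]
    - [0,[0,0,0.035],[0,0,0]]
    - [0,[0,0,0.035],[0,0,0]]

```text
time_s: 20.92
position: [0.5764, -0.2172, 0.1295]
ee_rot: [-3.142, -0.0, 2.615]
wrist_force: [-0.5, -0.7, -0.7]
grip_width: 0.0481
grasp_force: 61.9
```

Request:
step_arm:
  commands:
    - [0,[0,0,0.007],[0,0,0]]
    - [0,[0,0,0.014],[0,0,0]]
    - [0,[0,0,0.021],[0,0,0]]
    - [0,[0,0,0.028],[0,0,0]]
    - [0,[0,0,0.028],[0,0,0]]
    - [0,[0,0,0.028],[0,0,0]]

```text
time_s: 21.42
position: [0.5767, -0.2173, 0.1243]
ee_rot: [3.141, 0.0, 2.615]
wrist_force: [0.5, 0.2, 0.3]
grip_width: 0.0484
grasp_force: 62.0
```

Request:
step_arm:
  commands:
    - [0,[0,0,0.006],[0,0,0]]
    - [0,[0,0,0.012],[0,0,0]]
    - [0,[0,0,0.018],[0,0,0]]
    - [0,[0,0,0.024],[0,0,0]]
    - [0,[0,0,0.03],[0,0,0]]
    - [0,[0,0,0.036],[0,0,0]]
    - [0,[0,0,0.036],[0,0,0]]
    - [0,[0,0,0.036],[0,0,0]]

```text
time_s: 22.08
position: [0.5766, -0.2173, 0.1169]
ee_rot: [-3.142, -0.0, 2.615]
wrist_force: [0.0, 0.1, 2.8]
grip_width: 0.0476
grasp_force: 62.3
```

Request:
step_arm:
  commands:
    - [0,[0,0,0.004],[0,0,0]]
    - [0,[0,0,0.008],[0,0,0]]
    - [0,[0,0,0.012],[0,0,0]]
    - [0,[0,0,0.012],[0,0,0]]

```text
time_s: 22.42
position: [0.5766, -0.2174, 0.115]
ee_rot: [3.141, 0.0, 2.615]
wrist_force: [-0.9, 0.8, 5.3]
grip_width: 0.0485
grasp_force: 62.4
```

Request:
step_arm:
  commands:
    - [0,[0,0,0.006],[0,0,0]]
    - [0,[0,0,0.012],[0,0,0]]
    - [0,[0,0,0.018],[0,0,0]]
    - [0,[0,0,0.024],[0,0,0]]
    - [0,[0,0,0.03],[0,0,0]]
    - [0,[0,0,0.03],[0,0,0]]

```text
time_s: 22.92
position: [0.5767, -0.2174, 0.109]
ee_rot: [3.141, 0.0, 2.615]
wrist_force: [-0.4, -0.1, 6.5]
grip_width: 0.0481
grasp_force: 62.6
```

Request:
step_arm:
  commands:
    - [0,[0,0,0.006],[0,0,0]]
    - [0,[0,0,0.012],[0,0,0]]
    - [0,[0,0,0.018],[0,0,0]]
    - [0,[0,0,0.024],[0,0,0]]
    - [0,[0,0,0.03],[0,0,0]]
    - [0,[0,0,0.03],[0,0,0]]

```text
time_s: 23.42
position: [0.5767, -0.2174, 0.1031]
ee_rot: [3.141, 0.0, 2.615]
wrist_force: [-0.6, -0.1, 6.1]
grip_width: 0.0479
grasp_force: 62.6
```

Request:
step_arm:
  commands:
    - [0,[0,0,0.006],[0,0,0]]
    - [0,[0,0,0.012],[0,0,0]]
    - [0,[0,0,0.018],[0,0,0]]
    - [0,[0,0,0.024],[0,0,0]]
    - [0,[0,0,0.03],[0,0,0]]
    - [0,[0,0,0.036],[0,0,0]]
    - [0,[0,0,0.04],[0,0,0]]
    - [0,[0,0,0.04],[0,0,0]]

```text
time_s: 24.08
position: [0.5767, -0.2174, 0.0951]
ee_rot: [3.141, 0.0, 2.615]
wrist_force: [-0.2, 0.3, 6.3]
grip_width: 0.0481
grasp_force: 62.7
```

Request:
step_arm:
  commands:
    - [0,[0,0,0.004],[0,0,0]]
    - [0,[0,0,0.008],[0,0,0]]
    - [0,[0,0,0.012],[0,0,0]]
    - [0,[0,0,0.016],[0,0,0]]
    - [0,[0,0,0.02],[0,0,0]]
    - [0,[0,0,0.02],[0,0,0]]
    - [0,[0,0,0.02],[0,0,0]]

```text
time_s: 24.67
position: [0.5767, -0.2174, 0.0911]
ee_rot: [3.141, 0.0, 2.615]
wrist_force: [-0.5, -0.7, 7.7]
grip_width: 0.0478
grasp_force: 62.6
```

Request:
step_arm:
  commands:
    - [0,[0,0,0.003],[0,0,0]]
    - [0,[0,0,0.006],[0,0,0]]
    - [0,[0,0,0.006],[0,0,0]]
    - [0,[0,0,0.006],[0,0,0]]

```text
time_s: 25.0
position: [0.5767, -0.2174, 0.09]
ee_rot: [3.141, 0.0, 2.615]
wrist_force: [-1.5, 0.3, 7.0]
grip_width: 0.0478
grasp_force: 62.6
```

Request:
step_arm:
  commands:
    - [0.7,[0,0,0],[0,0,0]]
    - [0.8,[0,0,0],[0,0,0]]
    - [0.8,[0,0,0],[0,0,0]]
    - [0.8,[0,0,0],[0,0,0]]
    - [0.8,[0,0,-0.05],[0,0,0]]
    - [0.8,[0,0,-0.15],[0,0,0]]
    - [0.8,[0,0,-0.3],[0,0,0]]
    - [0.8,[0,0,-0.45],[0,0,0]]
    - [0.8,[0,0,-0.6],[0,0,0]]
    - [0.8,[0.3,0.3,-0.6],[0,0,0]]
    - [0.8,[0.5,0.5,-0.6],[0,0,0]]
    - [0.8,[0.7,0.7,-0.6],[0,0,0]]
    - [0.8,[0.8,0.8,-0.6],[0,0,0]]
    - [0.8,[0.8,0.8,-0.6],[0,0,0]]
    - [0.8,[0.8,0.8,-0.6],[0,0,0]]

```text
time_s: 26.25
position: [0.5173, 0.0071, 0.2102]
ee_rot: [3.14, -0.001, 2.621]
wrist_force: [0.6, 0.9, 0.6]
grip_width: 0.0684
grasp_force: 0.0
```

```bash
python3 -c "
from h import *
from workcell import *
s=camera('scene')[:,:,::-1].copy();t=camera('top')[:,:,::-1].copy()
go([.568,.3155,.21],180)
cv2.imwrite('pics/c7.png',np.hstack([crop(s,190,205,64,70,6),crop(t,369,188,56,70,6)]))"
```

```text
t 26.35 pos [0.5179 0.0059 0.2102] rpy [ 1.7991e+02 -3.0000e-02  1.5021e+02] F [-0.   0.   0.8] w 0.0681 g 0.0 q [-0.54  0.1   0.47  1.79 -0.05  1.25  1.  ]
shift [0.552  1.468  0.0038] turn [ 0.0006 -0.     -0.1655]
```

View pics/c7.png

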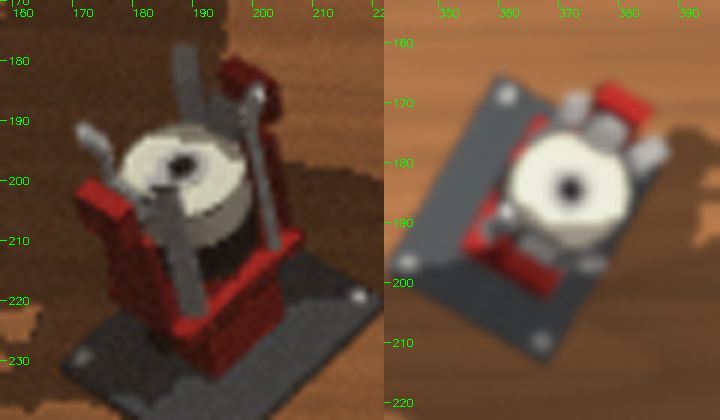

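The fine stone's hub is at scene (188.1,197.2) and top (371.6,184.3). That is the same spot the latched coarse stone showed, with both lips over its edge and the black stone beneath. Handing in.

```bash
python3 -c "
from workcell import *
print(sign_off())"
```

```text
the job is handed in; nothing more can be done
None
```

I loaded both stones, coarse first and fine on top, and handed the job in. The final pictures show the fine stone seated under both lips; the highest wrist force I read while pushing was about 8 N, but the sign-off returned no verdict.

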